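# Seat a painting handle in its tilting taper holder and check that it rocks

## Task

Lift the wooden painting handle out of its rest block and set its metal cone into the metal cup of the tilting holder, feeling for where the cup really is, then press the handle down until the cup stops fully home in its sleeve and settle it there with a steady push of about 10 N, never more than 15 N. Then check that it rocks free: rock the seated handle at least 10 degrees away from the robot first and then at least 10 degrees towards the robot, with the cone staying home in the cup. Let go and leave it seated and upright, and leave the things round it alone.

Things in the scene. Friction and masses are not known exactly. Their poses are not given: they have to be found in the camera images.
- handle: Painting handle, 98 mm tall, 0.11 to 0.18 kg, round about its z axis (z up); at the start it stands in the rest block. Origin: centre of the flat nose of its cone. Bare metal cone of radius 8 mm at z 0 growing to 21 mm (the shoulder) at z 32.5 mm; wooden neck up to z 53 mm; wooden grip, 30 mm diameter, z 53 to 87 mm; cork top z 91 to 98 mm.
- handle_grip (a point): The middle of the handle's 30 mm wooden grip, on the axis, 70 mm above the nose.
- handle_top (a point): Centre of the flat cork top of the handle, 25 mm across, 98 mm above the nose; it may be pressed on.
- rest: Square wooden rest block, fixed to the table; 64 x 64 x 30 mm with a 34 mm square hole in which the handle's cone stands, its nose about 7.5 mm over the table; origin at the centre of its underside.
- stand: Tilting holder, fixed to the table: wooden base plate 90 x 160 x 10 mm with two upright cheeks (inner faces at y = +-51 mm, outer +-63 mm, tops at z = 59 mm). Origin at the centre of its underside, x away from the robot (turned up to 20 degrees), y along the pivot pin, z up. Settle the taper with about 10 N; do not push the handle into it with more than about 15 N.
- stand_pin (a point): Middle between the cheeks at pivot height, z = 47 mm. A wooden sleeve (64 mm outside) with a metal cup in it hangs between the cheeks on steel pins (ends 83 mm from the sleeve's middle). It is clamped up to 18 mm to either side of this point along y; this offset is NOT in the readings, does not slide and must be felt or seen. Along x it is centred.
- stand_seat (a point): Where the handle's nose comes when seated with the cup home, were there no offset along y: z = 34.5 mm in the holder's frame. The cup (60 mm flange, 43 mm mouth, slippery bore of the handle's own taper that centres a loose handle) starts raised 5 to 10 mm above home (unread), rim at z 73.5 to 78.5 mm; a push of about 5 N slides it down and it stays; at home it meets a hard stop.
- sleeve (a joint): Tilt of sleeve, cup and seated handle about the pin, rad: 0 = upright, positive = the handle's top leans to the holder's +x (away from the robot), stops at +-0.30. Very light (under 1 N at the grip), a weak spring brings it back upright when let go.
- binder_clip: Steel binder clip, 26 x 42 x 12 mm, lying on the table as a bystander; origin under its centre.
- blue_lid_pot: Small dark blue paint pot, 51 mm across, 38 mm tall, a bystander; origin under its centre.
Not all that is in view belongs to the job. What is shaped like the handle but black is not meant.

How it is judged:
By the outcome, as a careful person would: the job done as asked, in the order asked, and still so for the second after the job is handed in, with the robot touching nothing.
It also fails if it takes over 72 s, if anything falls off the work surface, if the arm or the gripper's body presses on something with over 40 N, if the wrist force passes 120 N, or if a joint passes its speed limit or range.

## Robot

A 6-joint arm with a two-finger parallel gripper is mounted at the origin on the work surface; the furniture and walls round the work are solid. World frame = base frame: x ahead of the robot, y to its left, z up, the work surface at z = 0. Lengths are in m, angles in rad, forces in N, time in s.
With the tool pointing down it reaches from about 0.325 to 0.775 m from the base axis. Payload 5.5 kg.
Tool frame: the origin (TCP) lies midway between the tips of the shut fingers; the grasp point (between the pads) lies 19 mm behind it; z points along the fingers, y is the line along which they close (so a half turn about z gives the same grasp; the last joint's range is limited). The gripper opens to 88 mm and grips with 3 to 60 N. Pads are 20 mm wide; open, the fingers measure 115 mm over their backs; the gripper's body (75 mm by 178 mm) begins 61 mm behind the grasp point.
Start: joints at [-1.331, 0.091, 1.231, -0, 1.82, -0.057], TCP at [0.175, -0.574, 0.223] pointing down, gripper open.
Joint ranges: [-2.87, 2.87], [-0.86, 2.18], [0.17, 2.46], [-1.51, 4.65], [0.06, 2.69], [-2.65, 2.65]. Speed limits (rad/s): [2.57, 2.57, 3.01, 3.14, 3.14, 3.14].

## Interface

Orientations are given as [roll, pitch, yaw] about the fixed x, y, z axes, in that order (R = Rz(yaw) Ry(pitch) Rx(roll)).
In Python, from workcell import r, vision gives the robot as it stands.
- The arm moves only by the tool play_rows, never from a script. Its argument "deltas" is a list of rows, each a list of 4 numbers: the shift along the tool's x, y, z in cm, then the turn about the tool's z in degrees. A call has 1 to 12 rows; each row shifts and turns the commanded pose from where the row before left it, along the tool's axes as they then stand; what a row does not reach is not made up. A row lasts 1/12 s, in which the tool goes at most 41.7 mm and 7.16 degrees, less where a joint would pass 70% of its speed; a pose out of reach is approached as far as the arm can. A call with a gripper value outside its range is refused whole. "gripper" is the finger opening in cm, from 0 to 8.78, set as the call begins (left out, the last holds). The fingers move at their own pace and stop on an object; "force" is the grip in N (left out, the last holds). Time passes only in rows, so rows that do not move let the fingers close. It gives the time, the measured TCP pose, the force, the opening and the grip force at its end, in the units of the state.
- r.get_obs(): the state, without advancing time (a new reading comes with each control period).
- vision.get_image(name): name is "scene" or "top"; returns a dict with "image" (400x640x3 uint8, red, green, blue), "vertical_fov" (degrees; the focal length in pixels is half the picture's height over the tangent of half this angle, whatever the lens; pixels are square), "cx", "cy" (the principal point, pixels), "k1" (the pictures are not rectified: a ray, as slopes to the right and down, at radius r is drawn at 1 + k1 r^2 times it, then the intrinsics apply), "R" (3x3) and "t" (3): a world point X has camera coordinates R X + t. Camera axes: x right, y down, z forward; pixel columns grow to the right and rows downward; lengths in m; the calibration is good to about 2 mm. A picture is of the moment at which its call begins. There is no depth.
- r.close_job(): hands the job in; it is judged then, once.
The state is a dict: "time": time; "qpos": joint angles; "joint_velocities": joint speeds; "tau": joint torques, N m; "tcp_pos": TCP position; "ee_rot": TCP orientation; "contact_force": force on the tool from outside, world axes, zero at the start; "torque": the same for the moment, N m; "gripper_width": finger opening in m; "grasp_force": force on a finger pad.
Only numpy, scipy, OpenCV 4.12 (cv2) and the standard library are available. Lean on these libraries where they do the work, as an engineer would, in place of code of your own. Each camera call takes 0.05 s, during which the arm holds its last target. There are 200 camera calls.

## Working session

There is one attempt and no reset: what is moved stays moved. The work goes in short steps, Python scripts to look and compute and a tool call to move; the robot and the scene stay as the last step left them, time stands still between calls to the robot, and variables do not carry over. Pictures are saved under pics/ and viewed, at most 12 in all, crops included, and the job is handed in when it is done.

Besides the shell and the picture viewer there is one more tool, called after "Request:" by a JSON object that holds its "method" and its "body", one argument or row to a line. play_rows: Moves the arm, as the interface text tells. Its arguments: {"type":"object","properties":{"deltas":{"type":"array"},"gripper":{"type":"number"},"force":{"type":"number"}},"required":["deltas"]}

```bash
mkdir -p pics; ls
python3 - <<'E'
from workcell import r,vision
import cv2
print(r.get_obs())
for n in("scene","top"):
    d=vision.get_image(n); cv2.imwrite(f"pics/{n}0.png",d["image"][:,:,::-1])
    print({k:v for k,v in d.items() if k!="image"})
E
```

```text
pics
{'time': 0.0, 'qpos': array([-1.33067928e+00,  9.18249196e-02,  1.23186670e+00, -2.35128751e-05,
        1.81979007e+00, -5.66686589e-02]), 'joint_velocities': array([-0.00095161, -0.00049827,  0.00087162, -0.0006877 , -0.00019618,
       -0.00066184]), 'tau': array([-7.27294191e-04, -4.46441245e+01, -4.06454372e+01,  6.98382966e-02,
        2.91091570e-02, -1.57900554e-04]), 'tcp_pos': array([ 0.17540763, -0.57348116,  0.22153803]), 'ee_rot': array([-3.13970536e+00, -8.42297105e-05,  2.96779850e-01]), 'contact_force': array([-0.62523722,  0.02174268, -0.72909652]), 'torque': array([-0.03992163, -0.01591313,  0.01141872]), 'grasp_force': 0.0, 'gripper_width': 0.08751757360119637}
{'vertical_fov': 48.22525746458914, 'cx': 319.4148132561499, 'cy': 193.50557472078256, 'k1': 0.0033938424448139042, 'R': array([[-0.63451956, -0.77283126,  0.01080619],
       [-0.35336567,  0.2776335 , -0.89333775],
       [ 0.68739918, -0.57065881, -0.44925592]]), 't': array([0.2915808 , 0.24329592, 0.94550862])}
{'vertical_fov': 53.39000036831128, 'cx': 314.35664353479456, 'cy': 199.3609840743798, 'k1': -0.05876716370334857, 'R': array([[ 0.0098198 , -0.9999421 , -0.00440058],
       [-0.99121504, -0.00915343, -0.13194301],
       [ 0.13189509,  0.00565758, -0.99124754]]), 't': array([0.02588488, 0.41273455, 0.95604463])}
```

View pics/scene0.png

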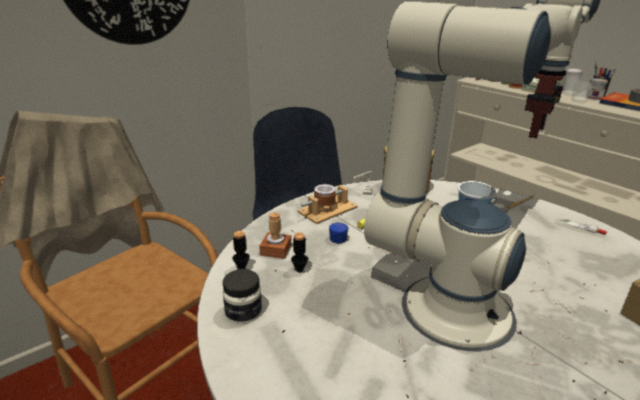

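View pics/top0.png

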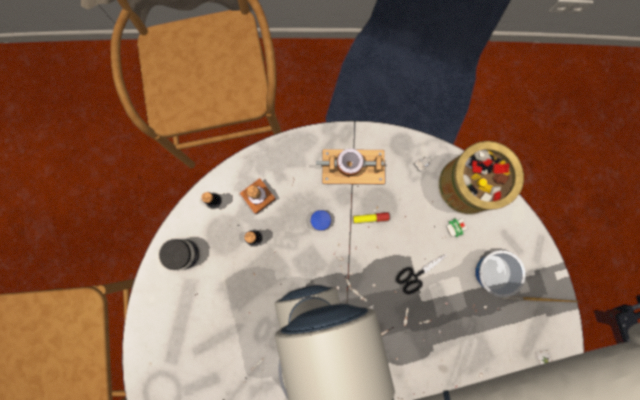

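Top view: the wooden handle in its red-brown rest block is at about (258,190) (scene 275,228). The black look-alikes are at (212,199) and (253,237) in top, (240,250) and (300,252) in scene. The one with the wooden grip standing in the block is the one meant. The stand is at about (353,166). I'll confirm with an enlarged crop.

```bash
cat > h.py <<'E'
import numpy as np, cv2
from workcell import r,vision
def get(n):
    d=vision.get_image(n); d["f"]=200/np.tan(np.radians(d["vertical_fov"]/2)); return d
def ray(d,u,v):
    K=np.array([[d["f"],0,d["cx"]],[0,d["f"],d["cy"]],[0,0,1]])
    p=cv2.undistortPoints(np.array([[[u,v]]],float),K,np.array([d["k1"],0,0,0.])).ravel()
    R,t=d["R"],d["t"]; return -R.T@t, R.T@np.array([p[0],p[1],1])
def plane(d,u,v,z):
    c,k=ray(d,u,v); return c+k*(z-c[2])/k[2]
def tri(d1,p1,d2,p2):
    a,k=ray(d1,*p1); b,l=ray(d2,*p2); s=np.linalg.lstsq(np.c_[k,-l],b-a,rcond=None)[0]
    A=a+k*s[0];B=b+l*s[1]; return (A+B)/2,np.linalg.norm(A-B)
def proj(d,X):
    q=d["R"]@X+d["t"]; s=q[:2]/q[2]; s=s*(1+d["k1"]*(s@s)); return s*d["f"]+[d["cx"],d["cy"]]
E
python3 - <<'E'
from h import *
t=cv2.imread("pics/top0.png"); s=cv2.imread("pics/scene0.png")
a=cv2.resize(t[140:220,230:396],None,fx=4.8,fy=4.8,interpolation=cv2.INTER_CUBIC)[:380]
cv2.imwrite("pics/cropT.png",a)
b=cv2.resize(s[175:275,225:365],None,fx=5.5,fy=5.5,interpolation=cv2.INTER_CUBIC); cv2.imwrite("pics/cropS.png",b)
E
```

```text
(no output)
```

View pics/cropT.png

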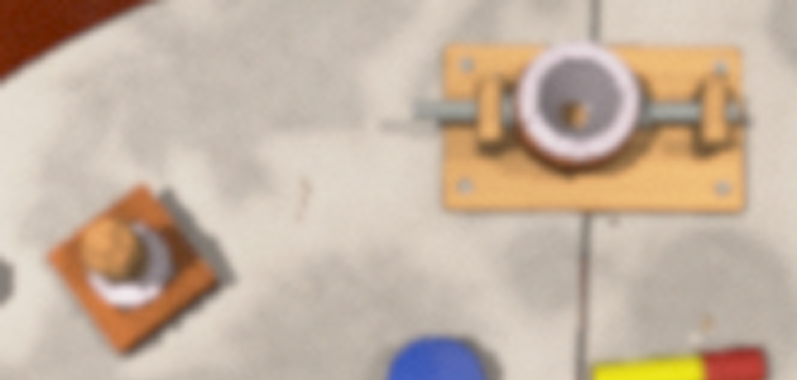

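View pics/cropS.png

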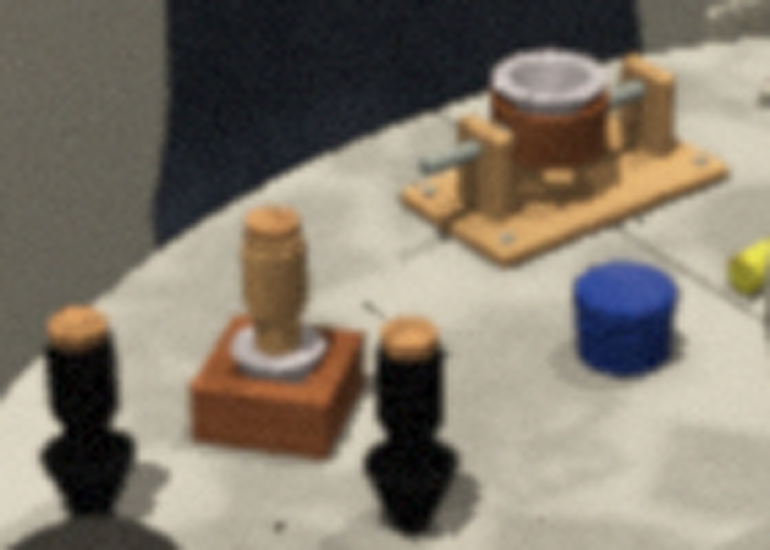

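The crops confirm it: a wooden grip and bright metal cone in the red-brown block (crop T 107,245; crop S 273,220), while the black ones stand loose on the table. The stand plate and cup rim are clear in both crops.

Run:
```python
from h import *
np.set_printoptions(precision=4,suppress=True)
T=get("top");S=get("scene")
cT=lambda p:(230+p[0]/4.8-.4,140+p[1]/4.8-.4); cS=lambda p:(225+p[0]/5.5-.4,175+p[1]/5.5-.4)
print("handle top plane",plane(T,*cT((107,243)),.1055),plane(S,*cS((273,222)),.1055),tri(T,cT((107,243)),S,cS((273,222))))
rc=[plane(T,*cT(p),.03) for p in((50,257),(145,187),(217,280),(122,352))]
print("rest",np.mean(rc,0),[np.linalg.norm(rc[i]-rc[i-1]) for i in range(4)], np.degrees(np.arctan2(*(rc[1]-rc[0])[1::-1])))
pc=[plane(T,*cT(p),.01) for p in((445,43),(742,45),(745,212),(443,210))]
print("plate",np.mean(pc,0),[np.linalg.norm(pc[i]-pc[i-1]) for i in range(4)])
e=(pc[0]+pc[3]-pc[1]-pc[2]); print("stand yaw", np.degrees(np.arctan2(-e[0],e[1])))
print("rim",plane(T,*cT((578,101)),.076),plane(S,*cS((550,81)),.076),tri(T,cT((578,101)),S,cS((550,81))))
print("rim edges",[plane(T,*cT(p),.076) for p in((518,101),(641,101))])
print("sc plate",np.mean([plane(S,*cS(p),.01) for p in((402,195),(728,172))],0))
for n,p in(("pinL",(418,110)),("pinR",(748,115))): print(n,plane(T,*cT(p),.047))
print("pinL scene",plane(S,*cS((425,163)),.047))
for n,p in(("blueTop",(437,370)),): print(n,plane(T,*cT(p),.038))
print(plane(S,*cS((625,285)),.038), plane(T,253,237,.098))
```

```text
handle top plane [0.4218 0.1724 0.1055] [0.4155 0.1791 0.1055] (array([0.423 , 0.1737, 0.1002]), np.float64(0.0009816046535931755))
rest [0.4202 0.1708 0.03  ] [np.float64(0.0623756010863761), np.float64(0.060802166367144084), np.float64(0.061781221672221664), np.float64(0.060966796780065974)] -52.38583199991603
plate [ 0.5013 -0.0685  0.01  ] [np.float64(0.09047240885778846), np.float64(0.15873959886246028), np.float64(0.09053963319093354), np.float64(0.15938434382779965)]
stand yaw 0.17345952839243212
rim [ 0.4998 -0.0545  0.076 ] [ 0.4938 -0.0463  0.076 ] (array([ 0.5018, -0.0543,  0.0704]), np.float64(0.001870713649810879))
rim edges [array([ 0.4995, -0.0247,  0.076 ]), array([ 0.5001, -0.0858,  0.076 ])]
sc plate [ 0.4953 -0.0606  0.01  ]
pinL [0.5011 0.0249 0.047 ]
pinR [ 0.5002 -0.144   0.047 ]
pinL scene [0.5054 0.0268 0.047 ]
blueTop [0.3687 0.0141 0.038 ]
[0.3622 0.0168 0.038 ] [0.3156 0.1679 0.098 ]
```

Request:
{"method": "play_rows", "body": {
  "deltas": [
    [0,0,-1.3,5.67],
    [0,0,-1.3,5.67],
    [0,0,-1.3,5.66],
    [1.0,-3.0,0,0],
    [1.0,-3.0,0,0],
    [1.0,-3.0,0,0],
    [1.0,-3.0,0,0],
    [1.0,-3.0,0,0],
    [1.0,-3.0,0,0],
    [1.0,-3.0,0,0],
    [1.0,-3.0,0,0],
    [1.0,-3.0,0,0]
  ],
  "gripper": 6.5
}}

```text
time: 1.2
tcp_pos: [0.2655, -0.3023, 0.2615]
ee_rot: [3.142, -0.0, -0.0]
contact_force: [-0.7, 0.9, 0.6]
gripper_width: 0.0649
grasp_force: 0.0
```

Request:
{"method": "play_rows", "body": {
  "deltas": [
    [1.0,-3.0,0,0],
    [1.0,-3.0,0,0],
    [1.0,-3.0,0,0],
    [1.0,-3.0,0,0],
    [1.0,-3.0,0,0],
    [1.0,-3.0,0,0],
    [1.0,-3.0,0,0],
    [1.0,-3.0,0,0],
    [1.0,-3.0,0,0],
    [1.0,-3.0,0,0],
    [1.0,-3.0,0,0],
    [0,0,0,0]
  ]
}}

```text
time: 2.2
tcp_pos: [0.3759, 0.0305, 0.2611]
ee_rot: [-3.14, 0.001, 0.006]
contact_force: [0.8, 0.3, -0.0]
gripper_width: 0.0645
grasp_force: 0.0
```

Request:
{"method": "play_rows", "body": {
  "deltas": [
    [0.92,-2.84,0,0],
    [0.92,-2.84,0,0],
    [0.92,-2.84,0,0],
    [0.92,-2.84,0,0],
    [0.92,-2.84,0,0],
    [0,0,2.8,0],
    [0,0,2.8,0],
    [0,0,2.8,0],
    [0,0,2,0],
    [0,0,1,0],
    [0,0,0,0]
  ]
}}

```text
time: 3.12
tcp_pos: [0.4203, 0.1673, 0.145]
ee_rot: [3.14, 0.004, -0.0]
contact_force: [-0.3, -0.0, 0.1]
gripper_width: 0.0654
grasp_force: 0.0
```

Run:
```python
from h import *
S=get("scene");T=get("top")
a=cv2.resize(S["image"][150:290,200:360,::-1],None,fx=3.6,fy=3.6,interpolation=cv2.INTER_CUBIC)
b=cv2.resize(T["image"][150:260,200:300,::-1],None,fx=2,fy=2,interpolation=cv2.INTER_CUBIC)
c=np.zeros((504,776,3),np.uint8);c[:,:576]=a;c[:220,576:]=b;cv2.imwrite("pics/a1.png",c)
p=r.get_obs()["tcp_pos"];print(p,proj(S,p),proj(T,p))
```

```text
[0.42172266 0.16789553 0.14858226] [276.03044606 196.90139479] [250.78975517 187.23420007]
```

View pics/a1.png

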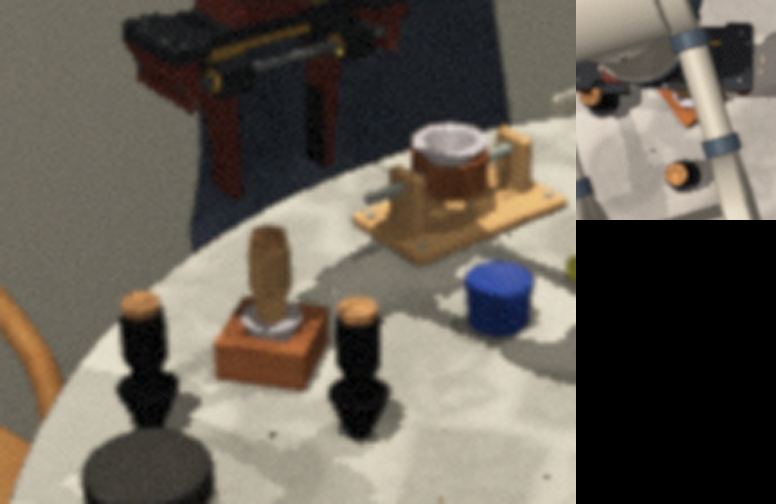

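Request:
{"method": "play_rows", "body": {
  "deltas": [
    [0,0,2,0],
    [0,0,2,0],
    [0,0,2,0],
    [0,0,1.5,0],
    [0,0,1,0],
    [0,0,0.4,0],
    [0,0,0,0],
    [0,0,0,0]
  ]
}}

```text
time: 3.88
tcp_pos: [0.4222, 0.1684, 0.0601]
ee_rot: [-3.141, -0.002, 0.0]
contact_force: [0.6, -0.3, 0.4]
gripper_width: 0.0651
grasp_force: 0.0
```

Request:
{"method": "play_rows", "body": {
  "deltas": [
    [0,0,0,0],
    [0,0,0,0],
    [0,0,0,0],
    [0,0,0,0],
    [0,0,0,0],
    [0,0,0,0],
    [0,0,0,0],
    [0,0,0,0]
  ],
  "gripper": 2.0,
  "force": 15
}}

```text
time: 4.55
tcp_pos: [0.4216, 0.169, 0.059]
ee_rot: [-3.14, -0.001, 0.001]
contact_force: [0.7, 4.3, 1.9]
gripper_width: 0.0318
grasp_force: 15.0
```

Request:
{"method": "play_rows", "body": {
  "deltas": [
    [0,-0.1,0,0],
    [0,-0.1,0,0],
    [0,0,0,0],
    [0,0,0,0]
  ]
}}

```text
time: 4.88
tcp_pos: [0.4215, 0.1699, 0.0585]
ee_rot: [3.141, -0.0, -0.0]
contact_force: [0.4, 0.7, 2.2]
gripper_width: 0.0318
grasp_force: 15.0
```

Request:
{"method": "play_rows", "body": {
  "deltas": [
    [0,0,0,0],
    [0,0,0,0],
    [0,0,-0.3,0],
    [0,0,-0.6,0],
    [0,0,-1,0],
    [0,0,-1.5,0],
    [0,0,-2,0],
    [0,0,-2,0],
    [0,0,-2,0],
    [0,0,-1.6,0],
    [0,0,0,0],
    [0,0,0,0]
  ],
  "force": 35
}}

```text
time: 5.88
tcp_pos: [0.4219, 0.1703, 0.1698]
ee_rot: [-3.141, -0.002, -0.0]
contact_force: [-0.3, 0.2, -1.2]
gripper_width: 0.0308
grasp_force: 35.0
```

Run:
```python
from h import *
S=get("scene");o=r.get_obs();print(o["tcp_pos"],o["contact_force"],o["gripper_width"])
cv2.imwrite("pics/a2.png",cv2.resize(S["image"][140:290,200:360,::-1],None,fx=4,fy=4,interpolation=cv2.INTER_CUBIC))
```

```text
[0.42131308 0.17014105 0.16835825] [-0.22193016 -0.84792913 -2.48731406] 0.030904961159055652
```

View pics/a2.png

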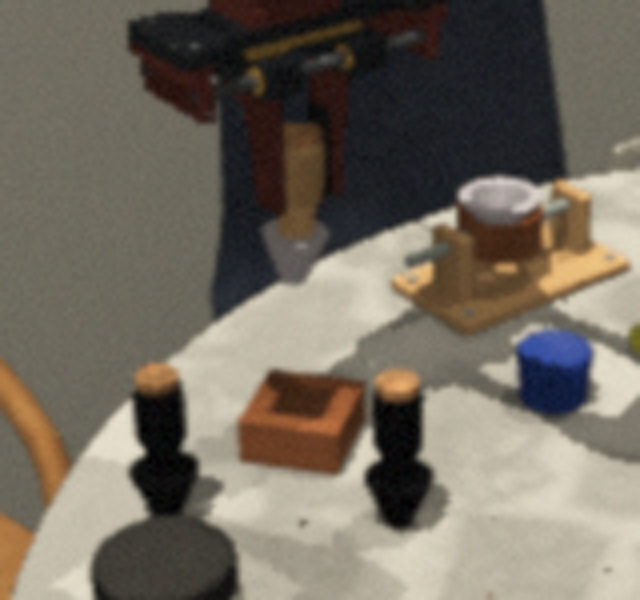

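Handle is lifted and the rest is empty; the nose is at about (295,278) in the crop and the cork top at (304,137). I'll check its lean against a true vertical, and the sleeve position from the rim.

Run:
```python
from h import *
np.set_printoptions(precision=4,suppress=True)
S=get("scene")
p=np.array([.4218,.1702,.169])
for dz in(-.051,-.0185,.019,.047): print(dz,((proj(S,p+[0,0,dz])-[200,140]+.4)*4))
for dx in(-.005,.005):print("nose dx",dx,((proj(S,p+[dx,0,-.051])-[200,140]+.4)*4))
```

```text
-0.051 [304.1579 275.0526]
-0.0185 [302.357 227.395]
0.019 [300.2158 170.7647]
0.047 [298.5711 127.2852]
nose dx -0.005 [308.8435 278.1604]
nose dx 0.005 [299.5019 271.9644]
```

The handle leans about 9° about y, with its nose towards +x. I'll allow for that in x on entry.

Request:
{"method": "play_rows", "body": {
  "deltas": [
    [0.4,1.2,0,0],
    [0.8,2.4,0,0],
    [0.8,2.4,0,0],
    [0.8,2.4,0,0],
    [0.8,2.4,0,0],
    [0.8,2.4,0,0],
    [0.8,2.4,0,0],
    [0.8,2.4,0,0],
    [0.8,2.4,0,0],
    [0.4,2.2,0,0],
    [0,0,0,0],
    [0,0,0,0]
  ]
}}

```text
time: 6.98
tcp_pos: [0.4927, -0.0565, 0.1668]
ee_rot: [-3.141, 0.003, -0.002]
contact_force: [-0.2, 0.2, -1.1]
gripper_width: 0.0299
grasp_force: 34.7
```

Run:
```python
from h import *
S=get("scene");o=r.get_obs();print(o["tcp_pos"],o["contact_force"])
cv2.imwrite("pics/a3.png",cv2.resize(S["image"][120:230,260:400,::-1],None,fx=5,fy=5,interpolation=cv2.INTER_CUBIC))
q=lambda X:(proj(S,np.array(X))-[260,120]+.4)*5
p=o["tcp_pos"]
for dz in(-.051,-.0185,.019,.047): print(dz,q(p+[0,0,dz]))
print("nose+5x",q(p+[.005,0,-.051]),"nose+5y",q(p+[0,.005,-.051]))
for y in(-.0685,-.06,-.055): print(y,q([.501,y,.0785]),q([.501,y,.0735]))
print(q([.501,.0245,.047]),q([.501,.0145,.047]),q([.456,.0115,.01]),q([.546,.0115,.01]),q([.456,-.1485,.01]))
```

```text
[ 0.49277172 -0.05566506  0.16716264] [-0.71528059 -0.37159536 -1.09570033]
-0.051 [340.05684573 281.03072524]
-0.0185 [341.16432452 228.06892828]
0.019 [342.47503116 165.39760204]
0.047 [343.47748756 117.47197839]
nose+5x [334.35228162 278.15575059] nose+5y [333.30291605 283.29013061]
-0.0685 [346.5203403  330.00586025] [346.34493591 337.77483701]
-0.06 [335.31160607 333.94793566] [335.15504973 341.73923204]
-0.055 [328.67874683 336.28068865] [328.53341225 344.08516936]
[219.41274353 424.85791685] [233.47177833 419.68634066] [287.36563689 506.35015787] [190.50501818 445.6374357 ] [494.45958697 422.91360444]
```

View pics/a3.png

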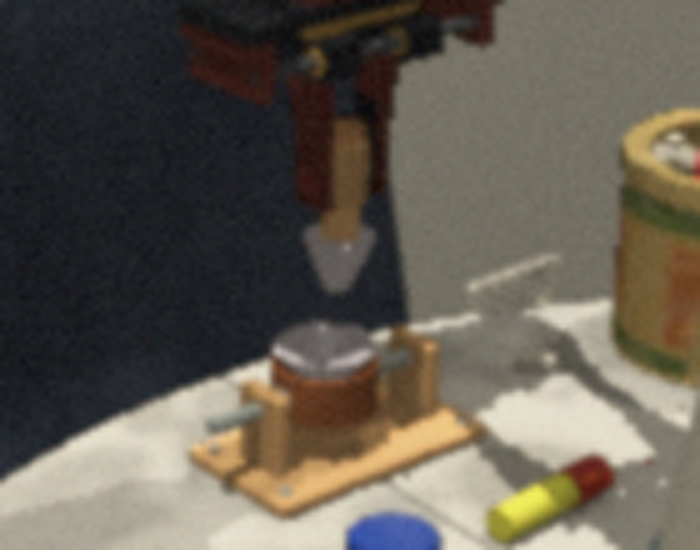

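The nose is at (335,288) above the rim, whose centre is about (325,348). That agrees with cup y ≈ -0.055. I'll shift 5 mm in +x and lower in steps.

Request:
{"method": "play_rows", "body": {
  "deltas": [
    [0.25,0,0.5,0],
    [0.25,0,1,0],
    [0,0,1,0],
    [0,0,0.7,0],
    [0,0,0.4,0],
    [0,0,0.4,0],
    [0,0,0,0]
  ],
  "force": 25
}}

```text
time: 7.62
tcp_pos: [0.4979, -0.0555, 0.1274]
ee_rot: [-3.141, 0.002, 0.0]
contact_force: [0.5, 0.7, -1.3]
gripper_width: 0.0298
grasp_force: 24.9
```

Request:
{"method": "play_rows", "body": {
  "deltas": [
    [0,0,0.2,0],
    [0,0,0.2,0],
    [0,0,0.2,0],
    [0,0,0.2,0],
    [0,0,0,0]
  ]
}}

```text
time: 8.03
tcp_pos: [0.4983, -0.0557, 0.1202]
ee_rot: [-3.141, 0.0, 0.0]
contact_force: [-0.3, 0.6, -0.8]
gripper_width: 0.0297
grasp_force: 24.9
```

Request:
{"method": "play_rows", "body": {
  "deltas": [
    [0,0,0.2,0],
    [0,0,0.2,0],
    [0,0,0.2,0],
    [0,0,0,0]
  ]
}}

```text
time: 8.37
tcp_pos: [0.4982, -0.0557, 0.114]
ee_rot: [-3.141, 0.001, 0.0]
contact_force: [0.4, 0.0, -1.4]
gripper_width: 0.0299
grasp_force: 24.9
```

Request:
{"method": "play_rows", "body": {
  "deltas": [
    [0,0,0.2,0],
    [0,0,0.2,0],
    [0,0,0.1,0],
    [0,0,0,0]
  ]
}}

```text
time: 8.7
tcp_pos: [0.4983, -0.0557, 0.1092]
ee_rot: [-3.142, 0.001, 0.0]
contact_force: [0.4, -0.5, -2.0]
gripper_width: 0.0294
grasp_force: 24.9
```

Request:
{"method": "play_rows", "body": {
  "deltas": [
    [0,0,0.1,0],
    [0,0,0.1,0],
    [0,0,0.1,0],
    [0,0,0,0]
  ]
}}

```text
time: 9.03
tcp_pos: [0.4983, -0.0557, 0.1064]
ee_rot: [-3.142, 0.0, 0.0]
contact_force: [-0.4, 0.4, -2.4]
gripper_width: 0.0296
grasp_force: 24.9
```

Request:
{"method": "play_rows", "body": {
  "deltas": [
    [0,0,0.1,0],
    [0,0,0.1,0],
    [0,0,0.1,0],
    [0,0,0,0]
  ]
}}

```text
time: 9.37
tcp_pos: [0.4983, -0.0557, 0.1033]
ee_rot: [-3.141, 0.0, 0.0]
contact_force: [0.0, -0.2, -0.7]
gripper_width: 0.0298
grasp_force: 24.9
```

Request:
{"method": "play_rows", "body": {
  "deltas": [
    [0,0,0.1,0],
    [0,0,0.1,0],
    [0,0,0.1,0],
    [0,0,0,0]
  ]
}}

```text
time: 9.7
tcp_pos: [0.4986, -0.0557, 0.1006]
ee_rot: [-3.141, -0.0, 0.0]
contact_force: [0.6, -0.3, -1.2]
gripper_width: 0.0295
grasp_force: 24.9
```

Request:
{"method": "play_rows", "body": {
  "deltas": [
    [0,0,0.1,0],
    [0,0,0.1,0],
    [0,0,0,0]
  ]
}}

```text
time: 9.95
tcp_pos: [0.4988, -0.0556, 0.0988]
ee_rot: [-3.141, -0.001, 0.0]
contact_force: [1.3, 0.5, 0.4]
gripper_width: 0.0295
grasp_force: 24.9
```

Request:
{"method": "play_rows", "body": {
  "deltas": [
    [0,0,0.1,0],
    [0,0,0.1,0],
    [0,0,0,0]
  ]
}}

```text
time: 10.2
tcp_pos: [0.499, -0.0554, 0.0971]
ee_rot: [-3.141, -0.002, 0.0]
contact_force: [2.8, 2.8, 2.3]
gripper_width: 0.03
grasp_force: 24.9
```

Request:
{"method": "play_rows", "body": {
  "deltas": [
    [0.1,-0.1,0,0],
    [0.1,-0.05,0,0],
    [0,0,0,0]
  ]
}}

```text
time: 10.45
tcp_pos: [0.5002, -0.0545, 0.0962]
ee_rot: [3.141, 0.001, -0.0]
contact_force: [1.7, 0.0, 1.0]
gripper_width: 0.0292
grasp_force: 24.9
```

Request:
{"method": "play_rows", "body": {
  "deltas": [
    [0.1,0,0.1,0],
    [0,0,0.1,0],
    [0,0,0,0]
  ]
}}

```text
time: 10.7
tcp_pos: [0.5012, -0.0545, 0.0945]
ee_rot: [3.141, 0.001, -0.0]
contact_force: [0.2, -1.4, 0.3]
gripper_width: 0.0298
grasp_force: 24.9
```

Request:
{"method": "play_rows", "body": {
  "deltas": [
    [0,0,0,0],
    [0,0,0,0],
    [0,0,0,0],
    [0,0,0,0],
    [0,0,0,0]
  ],
  "gripper": 4.5
}}

```text
time: 11.12
tcp_pos: [0.5013, -0.0542, 0.0945]
ee_rot: [-3.141, 0.0, 0.0]
contact_force: [-0.3, 0.4, -0.5]
gripper_width: 0.045
grasp_force: 0.0
```

Run:
```python
from h import *
S=get("scene");o=r.get_obs();print(o["tcp_pos"],o["contact_force"])
cv2.imwrite("pics/a4.png",cv2.resize(S["image"][130:240,270:390,::-1],None,fx=5,fy=5,interpolation=cv2.INTER_CUBIC))
q=lambda X:(proj(S,np.array(X))-[270,130]+.4)*5
for z in(.04,.0725,.11,.138): print(z,q([.501,-.0545,z]))
```

```text
[ 0.50135312 -0.05421765  0.09456401] [ 0.25550453  0.80052535 -0.28066462]
0.04 [276.91633478 345.92492091]
0.0725 [277.84085455 295.8782279 ]
0.11 [278.93412155 236.70354301]
0.138 [279.7696118  191.48632635]
```

View pics/a4.png

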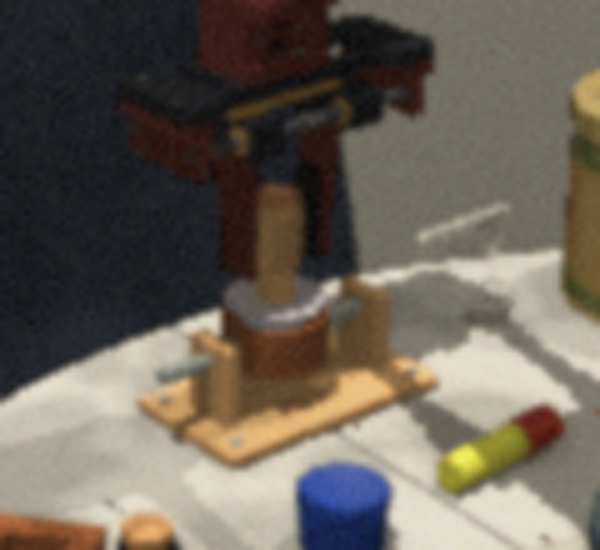

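The handle stands in the cup (top at 281,187, base at 275,300), nearly upright. Regrip it and press down in small steps.

Request:
{"method": "play_rows", "body": {
  "deltas": [
    [0,0,0,0],
    [0,0,0,0],
    [0,0,0,0],
    [0,0,0,0],
    [0,0,0,0],
    [0,0,0,0]
  ],
  "gripper": 2.0,
  "force": 35
}}

```text
time: 11.67
tcp_pos: [0.5014, -0.0542, 0.0946]
ee_rot: [-3.141, -0.0, 0.0]
contact_force: [-0.1, 0.4, -0.1]
gripper_width: 0.0293
grasp_force: 35.0
```

Request:
{"method": "play_rows", "body": {
  "deltas": [
    [0,0,0.05,0],
    [0,0,0.05,0],
    [0,0,0.05,0],
    [0,0,0,0]
  ]
}}

```text
time: 12.0
tcp_pos: [0.5015, -0.0542, 0.0934]
ee_rot: [-3.141, -0.0, 0.0]
contact_force: [-0.2, 0.8, 3.3]
gripper_width: 0.0294
grasp_force: 35.0
```

Request:
{"method": "play_rows", "body": {
  "deltas": [
    [0,0,0.05,0],
    [0,0,0.05,0],
    [0,0,0,0]
  ]
}}

```text
time: 12.25
tcp_pos: [0.5015, -0.0542, 0.0921]
ee_rot: [-3.141, -0.0, 0.0]
contact_force: [-0.3, 1.6, 2.5]
gripper_width: 0.0295
grasp_force: 35.0
```

Request:
{"method": "play_rows", "body": {
  "deltas": [
    [0,-0.03,0.05,0],
    [0,-0.03,0.05,0],
    [0,0,0,0]
  ]
}}

```text
time: 12.5
tcp_pos: [0.5015, -0.054, 0.091]
ee_rot: [3.141, -0.0, -0.0]
contact_force: [-0.4, 0.2, 2.3]
gripper_width: 0.0296
grasp_force: 35.0
```

Request:
{"method": "play_rows", "body": {
  "deltas": [
    [0,0,0.05,0],
    [0,0,0.05,0],
    [0,0,0,0]
  ]
}}

```text
time: 12.75
tcp_pos: [0.5015, -0.054, 0.0901]
ee_rot: [3.141, -0.0, -0.0]
contact_force: [-0.2, -1.2, 2.3]
gripper_width: 0.0295
grasp_force: 35.0
```

Request:
{"method": "play_rows", "body": {
  "deltas": [
    [0,0,0.05,0],
    [0,0,0.05,0],
    [0,0,0,0]
  ]
}}

```text
time: 13.0
tcp_pos: [0.5015, -0.054, 0.0891]
ee_rot: [3.141, -0.0, -0.0]
contact_force: [0.4, -1.6, 2.4]
gripper_width: 0.0295
grasp_force: 35.0
```

Request:
{"method": "play_rows", "body": {
  "deltas": [
    [0,0.02,0.05,0],
    [0,0,0.05,0],
    [0,0,0,0]
  ]
}}

```text
time: 13.25
tcp_pos: [0.5016, -0.054, 0.0886]
ee_rot: [3.141, -0.001, 0.0]
contact_force: [0.1, -1.7, 5.1]
gripper_width: 0.0295
grasp_force: 35.0
```

Request:
{"method": "play_rows", "body": {
  "deltas": [
    [0,0,0.05,0],
    [0,0,0,0]
  ]
}}

```text
time: 13.42
tcp_pos: [0.5016, -0.054, 0.0885]
ee_rot: [3.141, -0.001, 0.0]
contact_force: [-1.6, -1.5, 6.7]
gripper_width: 0.0294
grasp_force: 35.0
```

Request:
{"method": "play_rows", "body": {
  "deltas": [
    [0,0,0.05,0],
    [0,0,0,0]
  ]
}}

```text
time: 13.58
tcp_pos: [0.5017, -0.054, 0.0885]
ee_rot: [3.141, -0.001, 0.0]
contact_force: [-1.4, -2.2, 8.2]
gripper_width: 0.0297
grasp_force: 35.0
```

Request:
{"method": "play_rows", "body": {
  "deltas": [
    [0,0,0.05,0],
    [0,0,0,0]
  ]
}}

```text
time: 13.75
tcp_pos: [0.5018, -0.054, 0.0884]
ee_rot: [3.141, -0.002, 0.0]
contact_force: [-3.1, -1.7, 10.2]
gripper_width: 0.0293
grasp_force: 35.0
```

Request:
{"method": "play_rows", "body": {
  "deltas": [
    [-0.1,0.06,0,0],
    [0,0,0,0],
    [0,0,0,0],
    [0,0,0,0]
  ]
}}

```text
time: 14.08
tcp_pos: [0.5014, -0.0541, 0.0884]
ee_rot: [-3.141, -0.003, 0.0]
contact_force: [-0.0, -0.4, 8.8]
gripper_width: 0.0295
grasp_force: 35.0
```

Request:
{"method": "play_rows", "body": {
  "deltas": [
    [0,0,0,0],
    [0,0,0,0],
    [0,0,0,0],
    [0,0,0,0],
    [0,0,0,0],
    [0,0,0,0],
    [0,0,0,0],
    [0,0,0,0]
  ]
}}

```text
time: 14.75
tcp_pos: [0.5014, -0.0541, 0.0884]
ee_rot: [-3.141, -0.003, 0.0]
contact_force: [-1.1, -0.4, 9.3]
gripper_width: 0.0292
grasp_force: 35.0
```

Run:
```python
from h import *
S=get("scene");o=r.get_obs();print(o["tcp_pos"],o["contact_force"],o["time"])
cv2.imwrite("pics/a5.png",cv2.resize(S["image"][155:230,290:360,::-1],None,fx=8,fy=8,interpolation=cv2.INTER_CUBIC))
q=lambda X:(proj(S,np.array(X))-[290,155]+.4)*8
for z in(.047,.0685,.0735,.0785): print(z,q([.501,-.0545,z]))
```

```text
[ 0.5013803  -0.05409263  0.08840896] [-0.13169787 -0.55014674  9.93836081] 14.8
0.047 [283.38191867 336.38500397]
0.0685 [284.3614928  283.35831971]
0.0735 [284.59141645 270.91253531]
0.0785 [284.82214743 258.42325308]
```

View pics/a5.png

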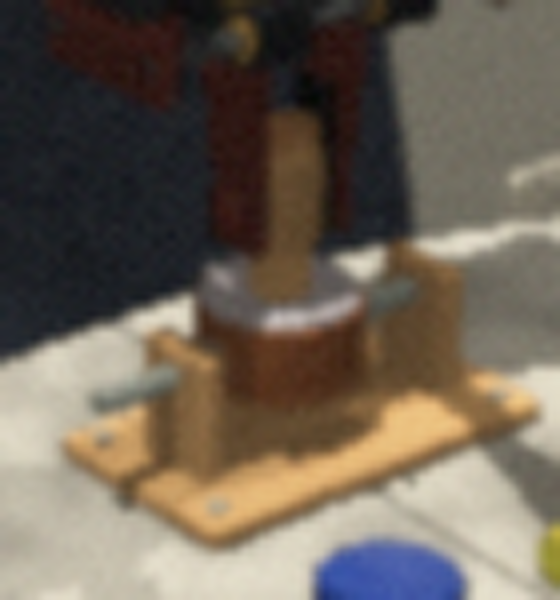

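The flange sits flush on the sleeve and the push holds at about 10 N (roughly 1.7 N per 0.5 mm, so it's the hard stop). Next I ease the push, lighten the grip so the handle can pivot about y between the pads, and rock along an arc.

Request:
{"method": "play_rows", "body": {
  "deltas": [
    [0,0,-0.08,0],
    [0,0,-0.07,0],
    [0,0,0,0]
  ]
}}

```text
time: 15.05
tcp_pos: [0.5011, -0.0541, 0.0885]
ee_rot: [-3.141, -0.002, 0.0]
contact_force: [2.4, -0.9, 3.8]
gripper_width: 0.0293
grasp_force: 35.0
```

Request:
{"method": "play_rows", "body": {
  "deltas": [
    [0,0,0,0],
    [0,0,0,0],
    [0,0,0,0]
  ],
  "force": 8
}}

```text
time: 15.3
tcp_pos: [0.5007, -0.054, 0.0884]
ee_rot: [-3.141, -0.001, 0.0]
contact_force: [0.6, 1.8, 5.0]
gripper_width: 0.03
grasp_force: 8.0
```

Request:
{"method": "play_rows", "body": {
  "deltas": [
    [0.1,0,0,0],
    [0.1,0,0,0],
    [0.1,0,0.01,0],
    [0.1,0,0.02,0],
    [0,0,0,0]
  ]
}}

```text
time: 15.72
tcp_pos: [0.504, -0.054, 0.0879]
ee_rot: [-3.141, 0.001, 0.0]
contact_force: [-1.2, 1.1, 6.9]
gripper_width: 0.0295
grasp_force: 8.0
```

Request:
{"method": "play_rows", "body": {
  "deltas": [
    [0.1,0,0,0],
    [0.1,0,0,0],
    [0.1,0,0,0],
    [0.1,0,0,0],
    [0,0,0,0]
  ]
}}

```text
time: 16.13
tcp_pos: [0.5079, -0.054, 0.0873]
ee_rot: [-3.141, 0.002, 0.0]
contact_force: [-1.9, 1.8, 2.7]
gripper_width: 0.0295
grasp_force: 8.0
```

Request:
{"method": "play_rows", "body": {
  "deltas": [
    [0.1,0,0.01,0],
    [0.1,0,0.02,0],
    [0.1,0,0.02,0],
    [0,0,0,0]
  ]
}}

```text
time: 16.47
tcp_pos: [0.5113, -0.0541, 0.0868]
ee_rot: [-3.141, 0.001, 0.0]
contact_force: [-1.9, 2.7, 1.5]
gripper_width: 0.0296
grasp_force: 8.0
```

Request:
{"method": "play_rows", "body": {
  "deltas": [
    [0.1,-0.05,0.03,0],
    [0.1,0,0.03,0],
    [0.1,0,0.03,0],
    [0,0,0,0]
  ]
}}

```text
time: 16.8
tcp_pos: [0.5145, -0.054, 0.0863]
ee_rot: [3.142, 0.0, 0.0]
contact_force: [-2.3, 2.5, 1.2]
gripper_width: 0.0296
grasp_force: 8.0
```

Request:
{"method": "play_rows", "body": {
  "deltas": [
    [0.1,0,0.03,0],
    [0.05,0,0.02,0],
    [0,0,0,0],
    [0,0,0,0]
  ]
}}

```text
time: 17.13
tcp_pos: [0.516, -0.054, 0.086]
ee_rot: [3.142, -0.0, 0.0]
contact_force: [-1.5, 0.8, 2.0]
gripper_width: 0.0297
grasp_force: 8.0
```

Run:
```python
from h import *
S=get("scene");o=r.get_obs();print(o["tcp_pos"],o["contact_force"],o["time"])
cv2.imwrite("pics/a6.png",cv2.resize(S["image"][155:230,290:360,::-1],None,fx=8,fy=8,interpolation=cv2.INTER_CUBIC))
```

```text
[ 0.51600566 -0.05399979  0.08595388] [-2.02032245  2.43856527  2.67487828] 17.1833
```

View pics/a6.png

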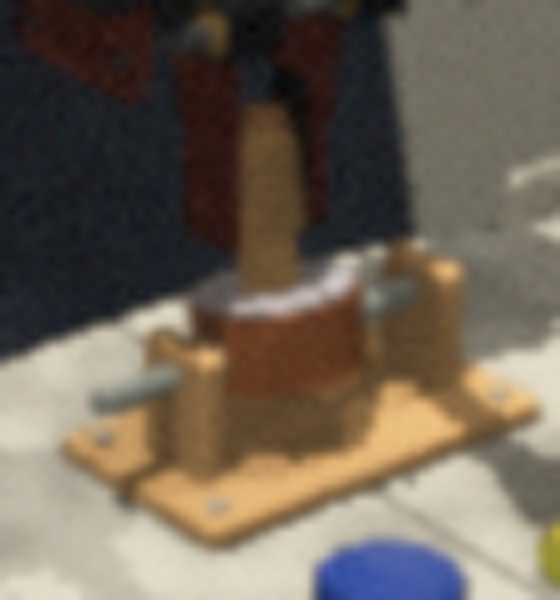

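```bash
cat > lean.py <<'E'
from h import *
def rows(S):
    im=S["image"].astype(int); R,G,B=im[...,0],im[...,1],im[...,2]
    m=((R-B)>25)&((G-B)>8)&((R-G)<60); out=[]
    for v in range(166,192):
        u=[x for x in range(312,337) if m[v,x]]
        if len(u)>=4: out.append((v,np.mean(u),len(u)))
    return out
def pred(S,th,px=.501,y=-.0545):
    X=lambda z:np.array([px+np.sin(th)*(z-.0125),y,.047+np.cos(th)*(z-.0125)])
    a,b=proj(S,X(.045)),proj(S,X(.087)); return a,b,(b-a)[0]/(b-a)[1]
E
python3 - <<'E'
from lean import *
import glob
S=get("scene")
for th in(-14,-10,-5,0,5,10,14): a,b,s=pred(S,np.radians(th));print(th,a.round(1),b.round(1),round(s,3))
o=rows(S);print([(v,round(u,1),n) for v,u,n in o])
E
```

```text
-14 [327.  187.8] [329.6 176. ] -0.221
-10 [326.5 187.4] [328.4 175.1] -0.157
-5 [325.8 187. ] [326.9 174.1] -0.085
0 [325.2 186.6] [325.5 173.2] -0.018
5 [324.6 186.3] [324.  172.6] 0.043
10 [323.9 186.1] [322.5 172.2] 0.102
14 [323.5 186. ] [321.4 171.9] 0.147
[(168, np.float64(323.0), 5), (169, np.float64(322.5), 6), (170, np.float64(322.5), 6), (171, np.float64(323.0), 7), (172, np.float64(322.5), 8), (173, np.float64(322.5), 8), (174, np.float64(322.5), 8), (175, np.float64(322.5), 8), (176, np.float64(322.5), 8), (177, np.float64(323.0), 9), (178, np.float64(323.0), 9), (179, np.float64(323.0), 9), (180, np.float64(323.5), 10), (181, np.float64(324.0), 9), (182, np.float64(323.0), 9), (183, np.float64(323.0), 9), (184, np.float64(322.5), 8), (185, np.float64(322.5), 8), (186, np.float64(322.5), 8), (187, np.float64(323.0), 7), (188, np.float64(323.5), 8), (189, np.float64(324.7), 9), (190, np.float64(325.7), 10), (191, np.float64(326.3), 9)]
```

Sleeve and flange tilt with the handle (front rim up about 18 px), the TCP is 15 mm out on a falling arc, and the force is small, so about 14°. Now back through upright towards the robot.

Request:
{"method": "play_rows", "body": {
  "deltas": [
    [-0.15,0,-0.04,0],
    [-0.15,0,-0.04,0],
    [-0.15,0,-0.03,0],
    [-0.15,0,-0.03,0],
    [-0.15,0,-0.02,0],
    [0,0,0,0]
  ]
}}

```text
time: 17.73
tcp_pos: [0.5082, -0.054, 0.0874]
ee_rot: [3.142, 0.0, -0.0]
contact_force: [1.1, 0.7, -1.6]
gripper_width: 0.03
grasp_force: 8.0
```

Request:
{"method": "play_rows", "body": {
  "deltas": [
    [-0.15,0,-0.01,0],
    [-0.15,0,0,0],
    [-0.15,0,0,0],
    [-0.15,0,0,0],
    [-0.15,0,0,0],
    [0,0,0,0]
  ]
}}

```text
time: 18.23
tcp_pos: [0.5008, -0.054, 0.0878]
ee_rot: [3.142, -0.0, 0.0]
contact_force: [2.0, 1.4, -0.3]
gripper_width: 0.0297
grasp_force: 8.0
```

Request:
{"method": "play_rows", "body": {
  "deltas": [
    [0,0,0.05,0],
    [0,0,0.05,0],
    [0,0,0,0]
  ]
}}

```text
time: 18.48
tcp_pos: [0.5011, -0.054, 0.0876]
ee_rot: [3.141, -0.001, 0.0]
contact_force: [-1.0, 2.2, 4.3]
gripper_width: 0.0297
grasp_force: 8.0
```

Request:
{"method": "play_rows", "body": {
  "deltas": [
    [-0.1,0,0.01,0],
    [-0.1,0,0.01,0],
    [-0.1,0,0.02,0],
    [-0.1,0,0.02,0],
    [-0.1,0,0.02,0],
    [0,0,0,0]
  ]
}}

```text
time: 18.98
tcp_pos: [0.4963, -0.054, 0.0867]
ee_rot: [3.141, -0.002, 0.0]
contact_force: [1.4, 1.6, 5.3]
gripper_width: 0.0297
grasp_force: 8.0
```

Request:
{"method": "play_rows", "body": {
  "deltas": [
    [-0.1,0,0.02,0],
    [-0.1,0,0.02,0],
    [-0.1,0,0.02,0],
    [-0.1,0,0.03,0],
    [0,0,0,0]
  ]
}}

```text
time: 19.4
tcp_pos: [0.4922, -0.054, 0.0857]
ee_rot: [3.141, -0.001, 0.0]
contact_force: [1.5, 2.2, 5.2]
gripper_width: 0.0299
grasp_force: 8.0
```

Request:
{"method": "play_rows", "body": {
  "deltas": [
    [-0.1,0,0,0],
    [-0.1,0,0,0],
    [-0.1,0,0.01,0],
    [-0.1,0,0.02,0],
    [0,0,0,0]
  ]
}}

```text
time: 19.82
tcp_pos: [0.4877, -0.054, 0.0845]
ee_rot: [3.142, 0.0, 0.0]
contact_force: [0.7, 1.6, 3.9]
gripper_width: 0.0299
grasp_force: 8.0
```

Request:
{"method": "play_rows", "body": {
  "deltas": [
    [-0.1,0,0.02,0],
    [-0.1,0,0.02,0],
    [0,0,0,0],
    [0,0,0,0]
  ]
}}

```text
time: 20.15
tcp_pos: [0.4858, -0.054, 0.0841]
ee_rot: [-3.142, 0.0, 0.0]
contact_force: [1.4, 1.1, 2.0]
gripper_width: 0.0299
grasp_force: 8.0
```

Run:
```python
from h import *
S=get("scene");o=r.get_obs();print(o["tcp_pos"],o["contact_force"],o["time"])
cv2.imwrite("pics/a7.png",cv2.resize(S["image"][155:230,290:360,::-1],None,fx=8,fy=8,interpolation=cv2.INTER_CUBIC))
```

```text
[ 0.4857619  -0.05394454  0.08404594] [1.44806869 2.35369941 2.30857369] 20.2
```

View pics/a7.png

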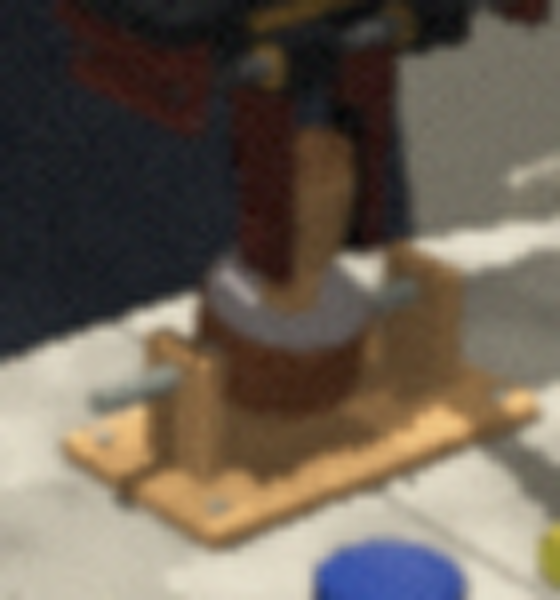

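The sleeve leans clearly towards the robot (about 15°) with the cone home. Back to upright.

Request:
{"method": "play_rows", "body": {
  "deltas": [
    [0.15,0,-0.03,0],
    [0.15,0,-0.03,0],
    [0.15,0,-0.02,0],
    [0.15,0,-0.02,0],
    [0.15,0,-0.02,0],
    [0.15,0,0,0],
    [0,0,0,0]
  ]
}}

```text
time: 20.78
tcp_pos: [0.495, -0.0539, 0.085]
ee_rot: [-3.141, 0.001, 0.0]
contact_force: [-1.1, 2.3, 0.6]
gripper_width: 0.0297
grasp_force: 8.0
```

Request:
{"method": "play_rows", "body": {
  "deltas": [
    [0.15,0,-0.01,0],
    [0.15,0,0,0],
    [0.15,0,0,0],
    [0.12,0,0,0],
    [0,0,0,0],
    [0,0,0,0]
  ]
}}

```text
time: 21.28
tcp_pos: [0.5007, -0.0539, 0.0854]
ee_rot: [-3.142, 0.0, 0.0]
contact_force: [-0.1, 1.1, -0.6]
gripper_width: 0.0298
grasp_force: 8.0
```

Request:
{"method": "play_rows", "body": {
  "deltas": [
    [0,-0.03,0.05,0],
    [0,0,0.05,0],
    [0,0,0.03,0],
    [0,0,0,0],
    [0,0,0,0]
  ]
}}

```text
time: 21.7
tcp_pos: [0.5011, -0.0538, 0.0852]
ee_rot: [3.141, -0.002, 0.0]
contact_force: [-1.6, -0.2, 5.2]
gripper_width: 0.0298
grasp_force: 8.0
```

Request:
{"method": "play_rows", "body": {
  "deltas": [
    [0,0,0,0],
    [0,0,0,0],
    [0,0,0,0],
    [0,0,0,0],
    [0,0,0,0],
    [0,0,0,0]
  ],
  "gripper": 6.5
}}

```text
time: 22.2
tcp_pos: [0.5006, -0.0537, 0.084]
ee_rot: [-3.142, 0.0, 0.0]
contact_force: [0.3, 1.1, -0.8]
gripper_width: 0.064
grasp_force: 0.0
```

Request:
{"method": "play_rows", "body": {
  "deltas": [
    [0,0,-0.5,0],
    [0,0,-1,0],
    [0,0,-2,0],
    [0,0,-2.5,0],
    [0,0,-2.5,0],
    [0,0,-2.5,0],
    [0,0,-2.5,0],
    [0,0,-1,0],
    [-2,3,0,0],
    [-2,3,0,0],
    [-2,3,0,0],
    [-2,3,0,0]
  ]
}}

```text
time: 23.2
tcp_pos: [0.4197, -0.1745, 0.2292]
ee_rot: [3.141, -0.0, 0.001]
contact_force: [0.7, -0.3, -0.0]
gripper_width: 0.0646
grasp_force: 0.0
```

Run:
```python
from h import *
S=get("scene");T=get("top");o=r.get_obs();print(o["tcp_pos"],o["contact_force"],o["time"])
a=cv2.resize(S["image"][155:230,290:360,::-1],None,fx=6,fy=6,interpolation=cv2.INTER_CUBIC)
b=cv2.resize(T["image"][135:200,310:370,::-1],None,fx=6,fy=6,interpolation=cv2.INTER_CUBIC)
c=np.zeros((450,780,3),np.uint8);c[:,:420]=a;c[:390,420:]=b;cv2.imwrite("pics/a8.png",c)
print(((proj(S,np.array([.501,-.054,.1325]))-[290,155]+.4)*6),((proj(T,np.array([.501,-.054,.1325]))-[310,135]+.4)*6+[420,0]))
```

```text
[ 0.41847372 -0.17699562  0.22943147] [ 0.13219786 -0.09332943  0.31378793] 23.3
[214.71183888  90.79020951] [673.95368127 118.63064698]
```

View pics/a8.png

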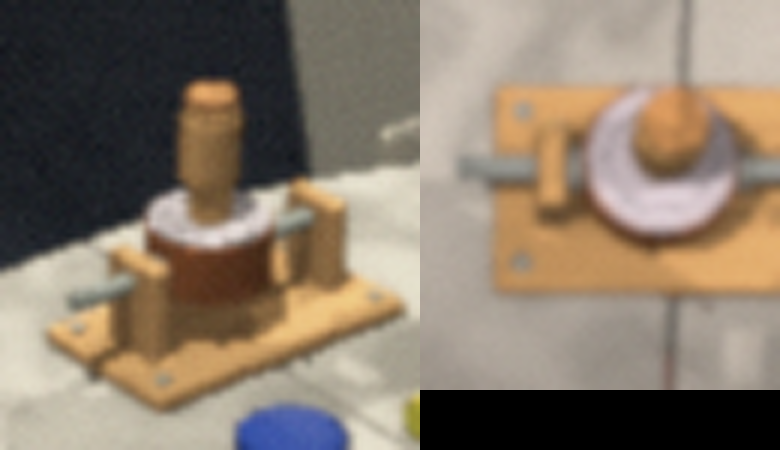

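The handle is seated and upright. The cork top is at (212,92) in scene and (674,115) in top, against predictions of (215,91) and (674,119). Everything round it is untouched and the gripper is clear.

```bash
python3 -c "
from workcell import r
print(r.close_job())"
```

```text
the job is handed in; nothing more can be done
None
```

I seated the handle in the cup, pressed it to the hard stop, settled it at about 10 N, rocked it about 14° away and then about 15° towards the robot (both worked out from the gripper's travel), and let it go upright with nothing else touched; the job is handed in at about 23 s.

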